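Index the bottle carousel to its next stop

TASK

Bring the next bottle round to the front of the little bottle carousel: draw its spring index pin up out of the hole it sits in, swing the turntable anticlockwise as seen from above to the next curved stop plate, and let the pin drop fully home in that plate's hole, then let go. Feel for the hole with the pin riding lightly and never force the pin against the steel; keep the bottles standing in their pockets and leave the stapler, the medicine box and the stamp where they are.

Things in the scene. Friction and masses are not known exactly. Their poses are not given: they have to be found in the camera images.
- carousel: Fixed round base of a bottle carousel: grey disc 304 mm across, 12 mm high; origin on the turning axis at its underside, on the table, z up. On it lie two curved steel plates, 10 mm thick (tops at z = 22 mm), from 114 to 146 mm off the axis, each with one upright bore 10 mm across, 130 mm off the axis. Its own -x side is the front, towards the robot.
- first_bore (a point): Mouth of the bore in the first, short curved plate (z = 22 mm), in which the pin starts: 150 degrees from the base's x axis, anticlockwise from above. This plate reaches 9 degrees either side of it.
- stop_middle (a point): Fixed point on the base, at z = 22 mm, 60 degrees anticlockwise of first_bore. The next stop plate was clamped by hand, so its bore lies anywhere within 9 degrees (20 mm) of this point either way along the 130 mm circle. The plate reaches 24 degrees before its bore and 22 past it. Between the two plates it is 10 mm lower: a pin let down there catches on the plate's end.
- turntable (a joint): Angle (rad) of the white tray (190 mm across, rim to z = 40 mm, hub to 50 mm) that turns on the base; 0 at the start, grows anticlockwise from above, stops at -0.3 and 1.7. Friction about 0.12 N m (1 N at the pin). Bottles stand in three of its six pockets, tops at z = 97 mm. An arm on it ends in a 28 mm round boss (z = 26 to 45 mm) that carries the index pin.
- index_pin (a joint): Lift (m) of the spring index pin: 0 fully down, 0.018 at its upper stop. A spring and its weight press it down with 5 N at 0 and 9 N at 0.018. The round-nosed steel shank, 8 mm across, stands 9 mm deep in a bore at 0, so it must rise more than 9 mm to leave it, and it reads 0.009 riding on a plate. Play in a bore is 1 mm either way. More than 30 N against the plates harms it.
- knob_top (a point): Centre of the top face of the pin's upright black ribbed knob: round, 24 mm across, 28 mm high, 130 mm from the turning axis, on the side towards the robot; top at z = 77 mm with the pin fully down (underside at 49 mm, 4 mm above the boss). It rises with the pin and travels with the turntable.
- bottle_front: Loose tablet bottle with screw cap, 43 mm across, 77 mm high, 60 g, origin at the centre of its underside, z up; stands in the tray pocket that faces the front (180 degrees) at the start.
- bottle_next: Loose tablet bottle of the same size, in the pocket at 120 degrees, which comes to the front.
- bottle_rear: Loose tablet bottle of the same size, in the pocket at 60 degrees.
- stapler: Bystander: desk stapler 32 x 133 x 52 mm lying loose at the right front of the table, origin at the centre of its underside.
- box_a: Bystander: flat medicine box 55 x 110 x 35 mm lying loose to the right of the carousel, origin at the centre of its underside.
- stamp: Bystander: rubber stamp on a wooden mount, 26 x 50 x 72 mm, standing loose to the left of the carousel, origin at the centre of its underside.
Things that resemble listed ones, but are neither listed nor needed, are in the scene too. What is shaped like the bottle_next but orange is not meant.

How it is judged:
On the way, in this order (a step that is already met when the one before it is completed fails the run):
1. the pin is drawn up out of its hole (value of joint index_pin above 0.0085 m and value of joint turntable below 0.15 rad), for 0.05 s.
2. the turntable is swung anticlockwise with the pin still up (value of joint index_pin above 0.006 m and value of joint turntable above 0.45 rad), for 0.05 s.
At the end, for the whole second after the job is handed in: The index pin is fully down (within 2.5 mm) in the bore of the next stop plate (turntable at 0.84 to 1.25 rad, where only that bore lets the pin go down), the turntable is still, and the three bottles stand upright (within 0.2 rad) on the tray floor (value of joint index_pin below 0.0025 m and value of joint turntable between 0.84 and 1.25 rad and velocity of joint turntable between -0.05 and 0.05 rad/s and angle between each of bottle_front, bottle_next, bottle_rear's own z axis and vertical below 0.2 rad and height (world z) of bottle_front between 0.015 and 0.028 m and height (world z) of bottle_next between 0.015 and 0.028 m and height (world z) of bottle_rear between 0.015 and 0.028 m); the robot touches nothing.
It fails at once if the pin's shank is forced against the steel plates with more than 30 N (contact force between index_pin_c0 and anything else above 30 N).
It fails at once if a bottle on the carousel tips over (angle between any of bottle_front, bottle_next, bottle_rear's own z axis and vertical above 0.6 rad).
It fails at once if the stapler beside the carousel is pushed more than 20 mm (distance of stapler from where it was at the start of the episode above 0.02 m).
It fails at once if the box beside the carousel is pushed more than 20 mm (distance of box_a from where it was at the start of the episode above 0.02 m).
It fails at once if the stamp beside the carousel is pushed more than 20 mm (distance of stamp from where it was at the start of the episode above 0.02 m).
It also fails if it takes over 54 s, if anything falls off the work surface, if the arm or the gripper's body presses on something with over 40 N, if the wrist force passes 120 N, or if a joint passes its speed limit or range.

ROBOT

A 6-joint arm with a two-finger parallel gripper is mounted at the origin on a cart in front of the work surface, level with it; the furniture and walls round the work are solid. World frame = base frame: x ahead of the robot, y to its left, z up, the work surface at z = 0. Lengths are in m, angles in rad, forces in N, time in s.
With the tool pointing down it reaches from about 0.35 to 0.975 m from the base axis. Payload 4.9 kg.
Tool frame: the origin (TCP) lies on the centre line of the jaws, within the pads' length; the fingertips stand ahead of it and the grasp point (between the pads) is the TCP (manip.tip_extent is the z of the fingertips in the tool frame, in m); z points along the fingers, y is the line along which they close (so a half turn about z gives the same grasp; the last joint's range is limited). The gripper opens to 85 mm and grips with 20 to 120 N. Pads are 22 mm wide; open, the fingers measure 114 mm over their backs; the gripper's body (76 mm by 85 mm) begins 54 mm behind the grasp point. The pads swing forward as they close: fully open they stand 13 mm farther back than shut.
Start: joints at [0.99, 0.053, 1.613, -0, 1.476, -0.119], TCP at [0.278, 0.56, 0.25] pointing down, gripper open.
Joint ranges: [-3.01, 3.01], [-1.01, 2.22], [0.06, 2.58], [-1.02, 4.17], [0.09, 2.62], [-3.14, 3.14]. Speed limits (rad/s): [2.57, 2.57, 3.14, 3.14, 3.14, 3.14].

INTERFACE

Orientations are given as a unit quaternion [w, x, y, z].
In Python, from plant import manip gives the robot as it stands. The module is installed in compiled form; this text tells all that it offers.
- The arm moves only by the tool crank_tcp, called after "Emit:" by a JSON object that holds its "method" and its "body". Schema: {"type":"object","properties":{"offsets":{"type":"array","items":{"type":"number"},"minItems":7,"maxItems":35},"only":{"type":"string"},"quiet":{"type":"boolean"},"lines":{"type":"string"}},"required":["offsets"],"additionalProperties":false}. offsets is one flat list of numbers that holds 1 to 5 rows one after another, with no inner brackets; each row has 7 numbers: the opening from 0.0 (shut) to 1.0 (fully open), then dx, dy, dz in shares of the most that a row can go, 1 being 62.5 mm, then a rotation vector rx, ry, rz in parts of the range, where 1.0 means 2 rad; each row shifts and turns the commanded pose from where the row before left it, along the tool's axes as they then stand; what a row does not reach is not made up. A row lasts 1/8 s, in which the tool goes at most 0.0625 m and 0.188 rad, less where a joint would pass 70% of its speed; a pose out of reach is approached as far as the arm can. The fingers move at their own pace and stop on an object; the grip force is fixed at half the most. Time passes only in rows, so rows that do not move let the fingers close. The tool returns the time, the measured TCP pose, the force, the opening and the grip force at its end. only (a regular expression) keeps the lines of the reply that match it, lines (a string "A,B") keeps lines A to B, and quiet returns only ok. Input that does not fit is refused with a message, and nothing moves.
- manip.state(): the state, without advancing time (a new reading comes with each control period).
- manip.grab_frame(name): name is "scene" or "top"; returns (picture, depth): 400x640x3 uint8, red, green, blue; 400x640 float32, m along the optical axis (not along the pixel's ray), 0 where there is no reading.
- manip.camera_params(name): a dict with "intrinsics" (3x3 intrinsics, pixels), "xyz" and "orientation" of the camera in the world. Camera axes: x right, y down, z forward; pixel columns grow to the right and rows downward; lengths in m; the calibration is good to about 2 mm. A picture is of the moment at which its call begins. camera_params takes no time and is no camera call.
- manip.job_done(): hands the job in; it is judged then, once.
Trained networks look in the newest picture that a camera, given by its name, has taken for a name from the list of things; names that differ only in an ending like _2 or _b are one class to them, and where a whole thing is asked for, a point or a joint stands for the part that bears it (a point fixed in the world has none). Each returns a list of dicts, best first, with "conf" (0 to 1); they miss things now and then, are a little off and sometimes report something else, mostly with a low value. They report only what shows in the picture. A call takes as long as a camera call. They do not tell look-alikes from the thing itself.
- manip.look_for(camera, query): "extent" ([left, top, right, bottom] in pixels, round what is visible of it).
- manip.outline_of(camera, query): "region" (400x640 bool, what is visible of it) and "extent" ([left, top, right, bottom] in pixels, round what is visible of it).
- manip.mark_of(camera, query): "centre" ([row, column] in pixels: a listed point, or the origin of a listed thing).
The state is a dict: "time": time; "joint_pos": joint angles; "joint_vel": joint speeds; "joint_efforts": joint torques, N m; "tool_pos": TCP position; "tool_rot": TCP orientation; "contact_force": force on the tool from outside, world axes, zero at the start; "ft_torque": the same for the moment, N m; "gripper_width": opening from 0.0 (shut) to 1.0 (fully open); "grasp_force": force on a finger pad.
Only numpy, scipy, OpenCV 4.12 (cv2) and the standard library are available. Lean on these libraries where they do the work, as an engineer would, in place of code of your own. Each camera call takes 0.05 s, during which the arm holds its last target. There are 200 camera calls.

## Working session

There is one attempt and no reset: what is moved stays moved. The work goes in short steps, Python scripts to look and compute and a tool call to move; the robot and the scene stay as the last step left them, time stands still between calls to the robot, and variables do not carry over. Pictures are saved under pics/ and viewed, at most 10 in all, crops included, and the job is handed in when it is done.

```bash
mkdir -p pics
```

Create h.py:
```python
import numpy as np,cv2
from scipy.spatial.transform import Rotation as R
from plant import manip
def cam(n):
    c=manip.camera_params(n);q=c["orientation"]
    return np.array(c["intrinsics"]),np.array(c["xyz"]),R.from_quat([q[1],q[2],q[3],q[0]]).as_matrix()
def ray(n,u,v,z):
    K,p,M=cam(n);d=M@np.linalg.inv(K)@[u,v,1];return p+d*(z-p[2])/d[2]
def pt(n,u,v,d):
    K,p,M=cam(n);return p+M@(np.linalg.inv(K)@[u,v,1])*d
def pix(n,X):
    K,p,M=cam(n);c=K@(M.T@(np.array(X)-p));return c[:2]/c[2]
```

Run:
```python
from h import *
for n in("top","scene"):
    im,d=manip.grab_frame(n);cv2.imwrite(f"pics/{n}0.png",im[:,:,::-1]);np.savez(f"{n}0.npz",im=im,d=d)
    print(n,cam(n)[1])
    for q,z in(("knob_top",.077),("carousel",0),("first_bore",.022),("stop_middle",.022),("bottle_next",.02)):
        for r in manip.mark_of(n,q)[:3]:
            v,u=r["centre"];print(q,round(r["conf"],2),u,v,ray(n,u,v,z).round(3))
s=manip.state();print(s["time"],s["tool_pos"],s["tool_rot"],manip.tip_extent)
```

```text
top [ 0.35807138 -0.00691436  1.10700907]
knob_top 0.48 300.2 203.1 [0.522 0.045 0.077]
carousel 0.71 328.9 167.5 [ 0.637 -0.028  0.   ]
first_bore 0.96 298.7 207.1 [0.52  0.052 0.022]
first_bore 0.63 309.1 173.5 [0.614 0.026 0.022]
stop_middle 0.97 346.5 207.7 [ 0.521 -0.077  0.022]
stop_middle 0.56 451.2 263.8 [ 0.377 -0.356  0.022]
stop_middle 0.38 439.0 172.9 [ 0.624 -0.331  0.022]
bottle_next 0.79 232.8 185.9 [0.575 0.233 0.02 ]
bottle_next 0.73 308.1 171.2 [0.621 0.029 0.02 ]
scene [-0.25827318 -0.69321541  0.84705329]
knob_top 0.43 298.4 193.3 [0.522 0.073 0.077]
carousel 0.64 339.2 203.3 [ 0.651 -0.012  0.   ]
first_bore 0.72 308.1 208.2 [0.533 0.038 0.022]
stop_middle 0.8 329.5 225.2 [ 0.509 -0.081  0.022]
bottle_next 0.74 278.9 190.0 [0.548 0.202 0.02 ]
bottle_next 0.64 322.9 197.4 [0.62  0.041 0.02 ]
0.6 [0.27847397 0.55953243 0.25035151] [2.17208771e-05 2.28846676e-01 9.73462479e-01 3.21659718e-05] 0.019
```

Run:
```python
from h import *
im=cv2.imread("pics/top0.png")
cv2.imwrite("pics/top0c.png",cv2.resize(im[110:260,230:430],None,fx=4,fy=4,interpolation=cv2.INTER_CUBIC))
```

```text
(no output)
```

View pics/top0.png

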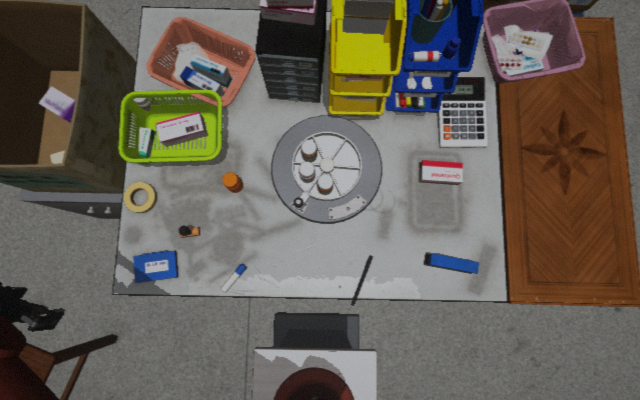

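View pics/top0c.png

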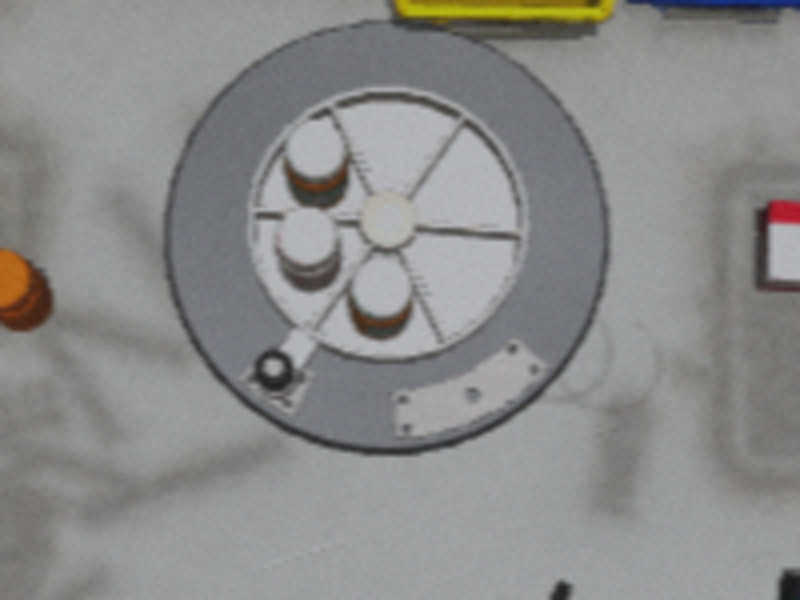

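View pics/scene0.png

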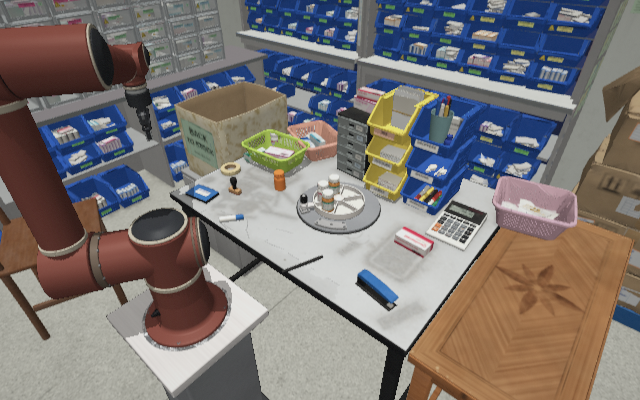

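The top picture shows the black knob at (298,202), with the front bottle at (325,183) and the next bottle at (307,172). The far stop plate's bore is at (348,209); its four outer dots are screws. Possible look-alikes are the stamp's dark handle at (184,231), the orange bottle at (232,182), and the hub at (327,165). The close crop shows the knob on the first plate at the end of the arm, so that is the one I want.

Run:
```python
from h import *
f=np.load("top0.npz");im,d=f["im"],f["d"]
K,p,M=cam("top")
v,u=np.mgrid[:400,:640]
P=p+((np.stack([u,v,np.ones_like(u)],-1)@np.linalg.inv(K).T)*d[...,None])@M.T
# disc edge: region by network
r=manip.outline_of("top","carousel")[0];m=r["region"].astype(np.uint8)
c=max(cv2.findContours(m,0,1)[0],key=cv2.contourArea)
(cx,cy),_=cv2.minEnclosingCircle(c);e=cv2.fitEllipse(cv2.convexHull(c));print("disc",r["conf"],e,ray("top",*e[0],.012),K[0,0])
# hough on disc
g=cv2.cvtColor(im,cv2.COLOR_RGB2GRAY)
hub=P[(np.abs(u-327)<12)&(np.abs(v-165)<12)&(np.abs(P[...,2]-.05)<.006)];print("hub",len(hub),hub.mean(0))
for z in(.077,):
    k=(np.abs(u-298.5)<9)&(np.abs(v-202)<9)&(P[...,2]>.06);q=P[k];print("knob",k.sum(),np.median(q,0),q.min(0),q.max(0))
ax=ray("top",*e[0],.012)
print("bore",ray("top",348.25,208.75,.022),"knobpix",ray("top",298.4,201.9,.077))
dark=(g<75)&(np.abs(u-298.5)<9)&(np.abs(v-202)<9);print("dark",dark.sum(),u[dark].mean(),v[dark].mean())
sub=g[204:214,343:354];print(sub)
print(g[193:212,288:309])
q=manip.state()["tool_rot"];print(R.from_quat([q[1],q[2],q[3],q[0]]).as_matrix().round(3))
```

```text
disc 0.95 ((325.6971740722656, 169.03948974609375), (108.88272094726562, 111.54643249511719), 100.12104034423828) [ 0.62982669 -0.01923284  0.012     ] 406.4100098410075
hub 145 [ 0.63440054 -0.01908402  0.04802599]
knob 79 [0.52516905 0.05125062 0.07703094] [0.51421836 0.04048897 0.06018542] [0.53862126 0.06384997 0.0811564 ]
bore [ 0.51860667 -0.08209469  0.022     ] knobpix [0.52548051 0.04989254 0.077     ]
dark 58 297.8103448275862 203.10344827586206
[[134 143 157 164 164 165 164 165 164 164 164]
 [160 161 164 162 163 164 165 162 165 165 163]
 [161 165 163 161 159 159 161 167 164 165 163]
 [163 164 161 135 106 100 134 161 163 166 164]
 [164 165 159 138 119 116 117 143 162 164 163]
 [168 166 161 145 125 118 134 154 165 162 164]
 [167 167 166 156 140 136 151 167 171 167 165]
 [164 167 165 165 162 165 166 166 169 165 167]
 [162 163 167 168 165 168 166 164 162 154 150]
 [163 163 168 162 166 166 161 154 135 112 114]]
[[121 122 119 123 122 122 121 123 121 121 120 121 124 127 151 178 177 176
  168 163 162]
 [120 117 121 124 122 121 122 121 119 122 123 123 120 130 160 177 179 181
  175 
[... 895 characters left out ...]
25]
 [116 119 121 122 107 100  81  51  38  44  48  44  41  43  59  84  94  99
  128 133 119]
 [ 94 116 116 120 138 149 131  80  47  38  36  37  39  64 100 109 126 152
  147 131 124]
 [ 67  90 111 114 119 139 129 110  89  65  58  58  69  95 101 118 150 158
  137 121 120]
 [ 95  60  83 108 122 129 139 124 106 114 124 118 111  99 109 142 156 148
  128 123 123]
 [133  92  60  75 105 121 123 124 124 116  97  89  88 112 143 160 159 141
  120 120 124]
 [155 132  91  58  73 100 115 112 117 134 151 150 122  92 110 143 147 130
  123 123 121]
 [153 151 132  93  59  60  86 110 119 116 122 144 138 111 107 137 133 124
  119 125 123]]
[[-0.895  0.446  0.   ]
 [ 0.446  0.895  0.   ]
 [-0.     0.    -1.   ]]
```

The manual's scale: shifts go in shares of 62.5 mm and turns go in shares of 2 rad. Converting my numbers, -0.045 m is -0.72, -0.0345 m is -0.552.

Emit:
{"method": "crank_tcp", "body": {"offsets": [1,-0.72,-0.552,0,0,0,0,1,-0.72,-0.552,0,0,0,0,1,-0.72,-0.552,0,0,0,0,1,-0.72,-0.552,0,0,0,0,1,-0.72,-0.552,0,0,0,0]}}

```text
time: 1.27
tool_pos: [0.4036, 0.3032, 0.2506]
tool_rot: [0.0, 0.229, 0.973, 0.0]
contact_force: [0.8, -0.1, -0.1]
gripper_width: 1.002
grasp_force: 0.0
```

Emit:
{"method": "crank_tcp", "body": {"offsets": [1,-0.72,-0.552,0,0,0,0,1,-0.72,-0.552,0,0,0,0,1,-0.72,-0.552,0,0,0,0,1,-0.72,-0.552,0,0,0,0,1,0,0,0,0,0,0.0535]}}

```text
time: 1.9
tool_pos: [0.504, 0.0978, 0.2505]
tool_rot: [0.0, 0.285, 0.959, -0.0]
contact_force: [0.7, 0.3, -0.3]
gripper_width: 1.005
grasp_force: 0.0
```

Create go.py:
```python
# prints tool-axis displacement to the world point given and turn to make tool y point along -tangent
import sys
from h import *
A=np.array([.6355,-.019])
s=manip.state();q=s["tool_rot"];T=R.from_quat([q[1],q[2],q[3],q[0]]).as_matrix();p=np.array(s["tool_pos"])
a=np.arctan2(*(p[:2]-A)[::-1]);
print("t",s["time"],"p",p.round(4),"F",np.round(s["contact_force"],1),"w",round(s["gripper_width"],3),"g",round(s["grasp_force"],1),"r",np.linalg.norm(p[:2]-A).round(4),"ang",np.degrees(a).round(1)%360)
ya=np.degrees(np.arctan2(T[1,1],T[0,1]));print("y angle",ya.round(1),"zaxis",T[:,2].round(3),"J6",round(s["joint_pos"][5],2))
if len(sys.argv)>1: print("d tool",(T.T@(np.array(eval(sys.argv[1]))-p)).round(4))
```

```bash
python3 go.py '(.526,.051,.15)'
```

```text
t 1.9 p [0.504  0.0978 0.2505] F [ 0.7  0.3 -0.3] w 1.005 g 0.0 r 0.1759 ang 138.4
y angle 56.9 zaxis [ 0.    -0.001 -1.   ] J6 -0.95
d tool [-0.0439 -0.0271  0.1005]
```

To row units: 0.05 m is 0.8, -0.044 m is -0.704.

Emit:
{"method": "crank_tcp", "body": {"offsets": [0.7,-0.704,-0.432,0.32,0,0,0,0.7,0,0,0.8,0,0,0,0.7,0,0,0.48,0,0,0,0.7,0,0,0,0,0,0]}}

```text
time: 2.4
tool_pos: [0.5231, 0.0545, 0.1473]
tool_rot: [-0.003, 0.281, 0.96, -0.001]
contact_force: [0.7, 0.1, 0.1]
gripper_width: 0.703
grasp_force: 0.0
```

```bash
python3 go.py '(.526,.051,.0725)'
```

Run:
```python
from h import *
im,d=manip.grab_frame("scene");im2,_=manip.grab_frame("top")
a=im[150:250,250:400];b=im2[150:250,250:400]
cv2.imwrite("pics/s1.png",cv2.resize(np.vstack([a,b])[:,:,::-1],None,fx=3,fy=3,interpolation=cv2.INTER_CUBIC))
for r in manip.mark_of("scene","knob_top")[:2]:
    v,u=r["centre"];print(r["conf"],u,v,ray("scene",u,v,.077))
print(pix("scene",[.526,.051,.077]))
```

```text
t 2.4 p [0.5231 0.0545 0.1473] F [0.7 0.1 0.1] w 0.703 g 0.0 r 0.1343 ang 146.8
y angle 57.4 zaxis [-0.006  0.    -1.   ] J6 -1.04
d tool [-0.0047 -0.0012  0.0748]
0.37 302.3 194.5 [0.52586829 0.05734026 0.077     ]
[303.65811136 195.1583012 ]
```

View pics/s1.png

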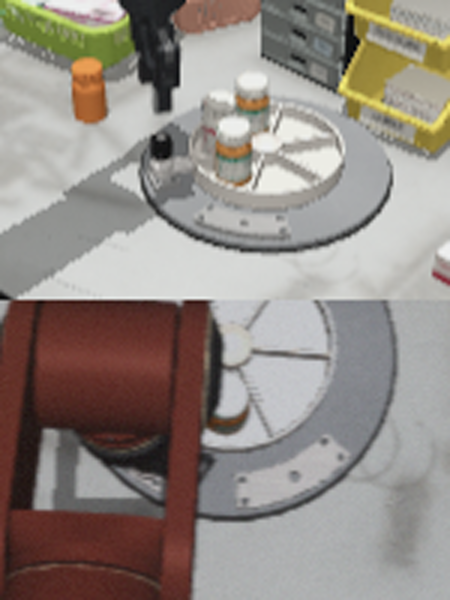

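The scene view shows the knob top at about (303.7,195.5), matching the projected estimate of (303.7,195.2), so I'll descend and close on it.

To row units: 0.03 m is 0.48, 0.015 m is 0.24.

Emit:
{"method": "crank_tcp", "body": {"offsets": [0.7,-0.072,-0.016,0.24,0,0,0,0.7,0,0,0.48,0,0,0,0.7,0,0,0.48,0,0,0,0.7,0,0,0,0,0,0]}}

```text
time: 3.05
tool_pos: [0.5266, 0.0514, 0.0728]
tool_rot: [-0.002, 0.281, 0.96, -0.001]
contact_force: [-0.6, -0.1, 0.1]
gripper_width: 0.702
grasp_force: 0.0
```

```bash
python3 go.py '(.526,.051,.0725)'
```

```text
t 3.05 p [0.5266 0.0514 0.0728] F [-0.6 -0.1  0.1] w 0.702 g 0.0 r 0.1297 ang 147.1
y angle 57.4 zaxis [-0.005  0.    -1.   ] J6 -1.05
d tool [ 0.0003 -0.0007  0.0003]
```

Emit:
{"method": "crank_tcp", "body": {"offsets": [0.5,0,0,0,0,0,0,0.4,0,0,0,0,0,0,0.35,0,0,0,0,0,0,0.35,0,0,0,0,0,0]}}

```text
time: 3.55
tool_pos: [0.5289, 0.0514, 0.076]
tool_rot: [0.001, 0.281, 0.96, 0.0]
contact_force: [0.1, 0.6, 0.0]
gripper_width: 0.353
grasp_force: 0.0
```

```bash
python3 go.py '(.526,.051,.0725)'
```

```text
t 3.55 p [0.5289 0.0514 0.076 ] F [0.1 0.6 0. ] w 0.353 g 0.0 r 0.1278 ang 146.6
y angle 57.4 zaxis [ 0.001 -0.    -1.   ] J6 -1.05
d tool [ 0.0022 -0.0018  0.0035]
```

To row units: 0.003 m is 0.048, -0.001 m is -0.016.

Emit:
{"method": "crank_tcp", "body": {"offsets": [0.35,0.032,-0.016,0.048,0,0,0,0.35,0,0,0,0,0,0,0.35,0,0,0,0,0,0]}}

```text
time: 3.92
tool_pos: [0.5261, 0.0516, 0.0721]
tool_rot: [-0.0, 0.281, 0.96, -0.0]
contact_force: [-0.6, 0.3, -0.7]
gripper_width: 0.348
grasp_force: 0.0
```

```bash
python3 go.py '(.526,.051,.0725)'
```

```text
t 3.925 p [0.5261 0.0516 0.0721] F [-0.6  0.3 -0.7] w 0.348 g 0.0 r 0.1302 ang 147.2
y angle 57.4 zaxis [-0. -0. -1.] J6 -1.04
d tool [-0.0003 -0.0006 -0.0004]
```

Emit:
{"method": "crank_tcp", "body": {"offsets": [0.2,0,0,0,0,0,0,0.15,0,0,0,0,0,0,0.1,0,0,0,0,0,0,0.1,0,0,0,0,0,0]}}

```text
time: 4.42
tool_pos: [0.5263, 0.0516, 0.0725]
tool_rot: [-0.0, 0.281, 0.96, -0.0]
contact_force: [-1.5, 0.5, 3.0]
gripper_width: 0.257
grasp_force: 58.7
```

```bash
python3 go.py
```

```text
t 4.425 p [0.5263 0.0516 0.0725] F [-1.5  0.5  3. ] w 0.257 g 58.7 r 0.1301 ang 147.1
y angle 57.4 zaxis [-0. -0. -1.] J6 -1.05
```

To row units: -0.004 m is -0.064, -0.0015 m is -0.024.

Emit:
{"method": "crank_tcp", "body": {"offsets": [0.1,0,0,-0.064,0,0,0,0.1,0,0,-0.064,0,0,0,0.1,0,0,-0.064,0,0,0,0.1,0,0,-0.024,0,0,0,0.1,0,0,0,0,0,0]}}

```text
time: 5.05
tool_pos: [0.5261, 0.0515, 0.0855]
tool_rot: [-0.0, 0.281, 0.96, -0.0]
contact_force: [3.4, -1.4, -8.0]
gripper_width: 0.256
grasp_force: 59.0
```

```bash
python3 go.py
```

```text
t 5.05 p [0.5261 0.0515 0.0855] F [ 3.4 -1.4 -8. ] w 0.256 g 59.0 r 0.1302 ang 147.2
y angle 57.4 zaxis [-0. -0. -1.] J6 -1.05
```

To row units: -0.0078 m is -0.1248, -0.0052 m is -0.0832, -0.06 rad / 2 = -0.03.

Emit:
{"method": "crank_tcp", "body": {"offsets": [0.1,-0.0016,-0.0832,0,0,0,-0.02,0.1,-0.0032,-0.1248,0,0,0,-0.03,0.1,-0.0032,-0.1248,0,0,0,-0.03,0.1,-0.0032,-0.1248,0,0,0,-0.03,0.1,-0.0016,-0.0832,0,0,0,-0.02]}}

```text
time: 5.68
tool_pos: [0.5111, 0.0212, 0.0852]
tool_rot: [-0.001, 0.153, 0.988, 0.0]
contact_force: [2.4, -0.6, -7.7]
gripper_width: 0.262
grasp_force: 59.0
```

```bash
python3 go.py
```

```text
t 5.675 p [0.5111 0.0212 0.0852] F [ 2.4 -0.6 -7.7] w 0.262 g 59.0 r 0.1307 ang 162.1
y angle 72.4 zaxis [-0.001  0.001 -1.   ] J6 -1.37
```

Smooth, with low forces; the angle advanced 0.26 rad.

To row units: -0.0091 m is -0.1456, -0.0078 m is -0.1248, -0.07 rad / 2 = -0.035.

Emit:
{"method": "crank_tcp", "body": {"offsets": [0.1,-0.0032,-0.1248,0,0,0,-0.03,0.1,-0.0048,-0.1456,0,0,0,-0.035,0.1,-0.0048,-0.1456,0,0,0,-0.035,0.1,-0.0048,-0.1456,0,0,0,-0.035,0.1,-0.0032,-0.1248,0,0,0,-0.03]}}

```text
time: 6.3
tool_pos: [0.5042, -0.0209, 0.0848]
tool_rot: [-0.002, -0.011, 1.0, 0.001]
contact_force: [0.5, 0.3, -7.9]
gripper_width: 0.261
grasp_force: 59.0
```

```bash
python3 go.py
```

```text
t 6.3 p [ 0.5042 -0.0209  0.0848] F [ 0.5  0.3 -7.9] w 0.261 g 59.0 r 0.1313 ang 180.8
y angle 91.3 zaxis [-0.003  0.001 -1.   ] J6 -1.78
```

Emit:
{"method": "crank_tcp", "body": {"offsets": [0.1,-0.0032,-0.1248,0,0,0,-0.03,0.1,-0.0048,-0.1456,0,0,0,-0.035,0.1,-0.0048,-0.1456,0,0,0,-0.035,0.1,-0.0032,-0.1248,0,0,0,-0.03,0.1,0,0,0,0,0,0]}}

```text
time: 6.92
tool_pos: [0.5087, -0.0545, 0.0845]
tool_rot: [-0.002, -0.14, 0.99, 0.001]
contact_force: [-2.9, -1.8, -8.8]
gripper_width: 0.259
grasp_force: 59.1
```

```bash
python3 go.py
```

Run:
```python
from h import *
A=np.array([.6355,-.019])
im,d=manip.grab_frame("scene");im2,_=manip.grab_frame("top")
a=im[150:250,250:400];b=im2[150:250,250:400]
cv2.imwrite("pics/s2.png",cv2.resize(np.vstack([a,b])[:,:,::-1],None,fx=3,fy=3,interpolation=cv2.INTER_CUBIC))
```

```text
t 6.925 p [ 0.5087 -0.0545  0.0845] F [-2.9 -1.8 -8.8] w 0.259 g 59.1 r 0.1316 ang 195.7
y angle 106.0 zaxis [-0.005  0.    -1.   ] J6 -2.1
```

View pics/s2.png

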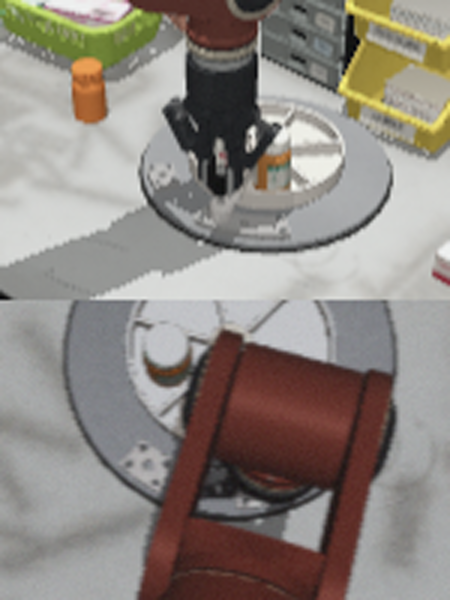

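The scene view shows the gripper holding the knob over the second plate (195.7°), with the bottles upright; the bore is still about 12° ahead. I'll move another 0.12 rad and then lower to just above the plate.

To row units: -0.0052 m is -0.0832, -0.0003 m is -0.0048, -0.04 rad / 2 = -0.02.

Emit:
{"method": "crank_tcp", "body": {"offsets": [0.1,-0.0032,-0.0832,0,0,0,-0.02,0.1,-0.0048,-0.0832,0,0,0,-0.02,0.1,-0.0048,-0.0832,0,0,0,-0.02,0.1,0,0,0,0,0,0]}}

```text
time: 7.52
tool_pos: [0.5137, -0.0692, 0.0843]
tool_rot: [-0.003, -0.199, 0.98, 0.0]
contact_force: [-6.6, -3.3, -7.7]
gripper_width: 0.259
grasp_force: 59.2
```

```bash
python3 go.py
```

```text
t 7.525 p [ 0.5137 -0.0692  0.0843] F [-6.6 -3.3 -7.7] w 0.259 g 59.2 r 0.1317 ang 202.4
y angle 113.0 zaxis [-0.007 -0.001 -1.   ] J6 -2.25
```

Emit:
{"method": "crank_tcp", "body": {"offsets": [0.1,0,0,0.016,0,0,0,0.1,0,0,0.016,0,0,0,0.1,0,0,0,0,0,0]}}

```text
time: 7.9
tool_pos: [0.5137, -0.0691, 0.0824]
tool_rot: [-0.003, -0.199, 0.98, 0.0]
contact_force: [-6.4, -3.8, -7.6]
gripper_width: 0.257
grasp_force: 59.2
```

```bash
python3 go.py
```

```text
t 7.9 p [ 0.5137 -0.0691  0.0824] F [-6.4 -3.8 -7.6] w 0.257 g 59.2 r 0.1317 ang 202.4
y angle 113.0 zaxis [-0.007 -0.001 -1.   ] J6 -2.25
```

To row units: 0.0015 m is 0.024, 0.0003 m is 0.0048.

Emit:
{"method": "crank_tcp", "body": {"offsets": [0.1,0.024,0,0.0048,0,0,0,0.1,0,0,0,0,0,0]}}

```text
time: 8.15
tool_pos: [0.5137, -0.0692, 0.0829]
tool_rot: [-0.001, -0.199, 0.98, 0.001]
contact_force: [-6.1, -1.1, -7.1]
gripper_width: 0.258
grasp_force: 59.2
```

```bash
python3 go.py
```

```text
t 8.15 p [ 0.5137 -0.0692  0.0829] F [-6.1 -1.1 -7.1] w 0.258 g 59.2 r 0.1318 ang 202.4
y angle 113.0 zaxis [-0.003  0.001 -1.   ] J6 -2.25
```

Emit:
{"method": "crank_tcp", "body": {"offsets": [0.28,0,0,0,0,0,0,0.31,0,0,0,0,0,0,0.33,0,0,0,0,0,0,0.33,0,0,0,0,0,0]}}

```text
time: 8.65
tool_pos: [0.5162, -0.07, 0.0848]
tool_rot: [0.001, -0.199, 0.98, -0.001]
contact_force: [-0.0, 0.3, -0.0]
gripper_width: 0.331
grasp_force: 0.0
```

```bash
python3 go.py
```

```text
t 8.65 p [ 0.5162 -0.07    0.0848] F [-0.   0.3 -0. ] w 0.331 g 0.0 r 0.1297 ang 203.1
y angle 113.0 zaxis [ 0.003 -0.001 -1.   ] J6 -2.25
```

To row units: -0.002 m is -0.032, -0.015 rad / 2 = -0.0075.

Emit:
{"method": "crank_tcp", "body": {"offsets": [0.33,0.032,0,0,0,0,0,0.33,0,-0.032,0,0,0,-0.0075,0.33,0,-0.032,0,0,0,-0.0075,0.33,0,-0.032,0,0,0,-0.0075,0.33,0,0,0,0,0,0]}}

```text
time: 9.28
tool_pos: [0.5153, -0.0755, 0.0835]
tool_rot: [-0.0, -0.221, 0.975, 0.001]
contact_force: [-2.3, 3.2, 2.0]
gripper_width: 0.336
grasp_force: 1.6
```

```bash
python3 go.py
```

```text
t 9.275 p [ 0.5153 -0.0755  0.0835] F [-2.3  3.2  2. ] w 0.336 g 1.6 r 0.1329 ang 205.2
y angle 115.6 zaxis [-0.001  0.001 -1.   ] J6 -2.31
```

Emit:
{"method": "crank_tcp", "body": {"offsets": [0.33,0,-0.032,0,0,0,-0.0075,0.33,0,-0.032,0,0,0,-0.0075,0.33,0,0,0,0,0,0]}}

```text
time: 9.65
tool_pos: [0.5175, -0.0801, 0.0836]
tool_rot: [0.0, -0.236, 0.972, -0.001]
contact_force: [0.4, -0.7, -0.1]
gripper_width: 0.331
grasp_force: 0.0
```

```bash
python3 go.py
```

```text
t 9.65 p [ 0.5175 -0.0801  0.0836] F [ 0.4 -0.7 -0.1] w 0.331 g 0.0 r 0.1329 ang 207.4
y angle 117.3 zaxis [ 0.001 -0.001 -1.   ] J6 -2.34
```

To row units: -0.0015 m is -0.024, -0.0005 m is -0.008, -0.012 rad / 2 = -0.006.

Emit:
{"method": "crank_tcp", "body": {"offsets": [0.33,-0.008,-0.024,0,0,0,-0.006,0.33,0,0,0,0,0,0]}}

```text
time: 9.9
tool_pos: [0.5185, -0.0808, 0.0835]
tool_rot: [0.0, -0.242, 0.97, -0.0]
contact_force: [0.6, -0.1, -0.1]
gripper_width: 0.331
grasp_force: 0.0
```

```bash
python3 go.py
```

```text
t 9.9 p [ 0.5185 -0.0808  0.0835] F [ 0.6 -0.1 -0.1] w 0.331 g 0.0 r 0.1323 ang 207.8
y angle 118.0 zaxis [ 0. -0. -1.] J6 -2.36
```

Emit:
{"method": "crank_tcp", "body": {"offsets": [0.33,0,-0.024,0,0,0,-0.006,0.33,0,0,0,0,0,0]}}

```text
time: 10.15
tool_pos: [0.519, -0.082, 0.0834]
tool_rot: [-0.0, -0.248, 0.969, 0.0]
contact_force: [1.2, -0.2, -0.1]
gripper_width: 0.329
grasp_force: 0.1
```

```bash
python3 go.py
```

```text
t 10.15 p [ 0.519  -0.082   0.0834] F [ 1.2 -0.2 -0.1] w 0.329 g 0.1 r 0.1324 ang 208.4
y angle 118.7 zaxis [-0.  0. -1.] J6 -2.37
```

To row units: -0.0015 m is -0.024, -0.012 rad / 2 = -0.006.

Emit:
{"method": "crank_tcp", "body": {"offsets": [0.33,0,-0.024,0,0,0,-0.006,0.33,0,0,0,0,0,0]}}

```text
time: 10.4
tool_pos: [0.5198, -0.0832, 0.0835]
tool_rot: [-0.0, -0.253, 0.967, 0.0]
contact_force: [0.0, 0.3, 0.7]
gripper_width: 0.329
grasp_force: 0.3
```

```bash
python3 go.py
```

```text
t 10.4 p [ 0.5198 -0.0832  0.0835] F [0.  0.3 0.7] w 0.329 g 0.3 r 0.1324 ang 209.0
y angle 119.4 zaxis [-0.  0. -1.] J6 -2.38
```

Emit:
{"method": "crank_tcp", "body": {"offsets": [0.33,0,-0.024,0,0,0,-0.006,0.33,0,0,0,0,0,0]}}

```text
time: 10.65
tool_pos: [0.5202, -0.0841, 0.0834]
tool_rot: [-0.0, -0.259, 0.966, 0.001]
contact_force: [-1.7, 2.9, 1.5]
gripper_width: 0.33
grasp_force: 1.9
```

```bash
python3 go.py
```

```text
t 10.65 p [ 0.5202 -0.0841  0.0834] F [-1.7  2.9  1.5] w 0.33 g 1.9 r 0.1324 ang 209.4
y angle 120.0 zaxis [-0.001  0.001 -1.   ] J6 -2.4
```

To row units: -0.0015 m is -0.024, -0.012 rad / 2 = -0.006.

Emit:
{"method": "crank_tcp", "body": {"offsets": [0.33,0,-0.024,0,0,0,-0.006,0.33,0,0,0,0,0,0]}}

```text
time: 10.9
tool_pos: [0.5205, -0.0844, 0.0833]
tool_rot: [-0.001, -0.265, 0.964, 0.002]
contact_force: [-4.1, 7.2, 3.9]
gripper_width: 0.331
grasp_force: 3.9
```

```bash
python3 go.py
```

```text
t 10.9 p [ 0.5205 -0.0844  0.0833] F [-4.1  7.2  3.9] w 0.331 g 3.9 r 0.1323 ang 209.6
y angle 120.7 zaxis [-0.002  0.003 -1.   ] J6 -2.41
```

Emit:
{"method": "crank_tcp", "body": {"offsets": [0.33,0,-0.016,0,0,0,0,0.33,0,0,0,0,0,0]}}

```text
time: 11.15
tool_pos: [0.5207, -0.0846, 0.0833]
tool_rot: [-0.001, -0.265, 0.964, 0.003]
contact_force: [-5.5, 10.2, 5.2]
gripper_width: 0.328
grasp_force: 5.2
```

```bash
python3 go.py
```

```text
t 11.15 p [ 0.5207 -0.0846  0.0833] F [-5.5 10.2  5.2] w 0.328 g 5.2 r 0.1322 ang 209.7
y angle 120.7 zaxis [-0.003  0.005 -1.   ] J6 -2.41
```

The finger now pushes at 10 N without advancing, so the pin is caught in the bore. I'll back off, open, rise and look.

To row units: 0.002 m is 0.032, 0.0015 m is 0.024.

Emit:
{"method": "crank_tcp", "body": {"offsets": [0.33,0,0.032,0,0,0,0,0.4,0,0.024,0,0,0,0,0.7,0,0,0,0,0,0,0.7,0,0,0,0,0,0,0.7,0,0,0,0,0,0]}}

```text
time: 11.78
tool_pos: [0.5201, -0.084, 0.0836]
tool_rot: [0.0, -0.265, 0.964, -0.0]
contact_force: [0.3, -0.0, 0.1]
gripper_width: 0.703
grasp_force: 0.0
```

```bash
python3 go.py
```

```text
t 11.775 p [ 0.5201 -0.084   0.0836] F [ 0.3 -0.   0.1] w 0.703 g 0.0 r 0.1324 ang 209.4
y angle 120.7 zaxis [ 0. -0. -1.] J6 -2.41
```

Emit:
{"method": "crank_tcp", "body": {"offsets": [0.7,0,0,-0.32,0,0,0,0.7,0,0,-0.8,0,0,0,0.7,0,0,-0.8,0,0,0,0.7,0,0,-0.64,0,0,0,0.7,0,0,0,0,0,0]}}

```text
time: 12.4
tool_pos: [0.5221, -0.0845, 0.2485]
tool_rot: [0.004, -0.265, 0.964, -0.002]
contact_force: [1.2, -0.2, -0.2]
gripper_width: 0.695
grasp_force: 0.0
```

```bash
python3 go.py
```

Run:
```python
from h import *
im,d=manip.grab_frame("scene");im2,_=manip.grab_frame("top")
a=im[150:250,250:400];b=im2[150:250,250:400]
cv2.imwrite("pics/s3.png",cv2.resize(np.vstack([a,b])[:,:,::-1],None,fx=3,fy=3,interpolation=cv2.INTER_CUBIC))
for r in manip.mark_of("scene","knob_top")[:2]:
    v,u=r["centre"];print(r["conf"],u,v,ray("scene",u,v,.077),ray("scene",u,v,.086))
for z in(.077,.086):print(pix("scene",[.5222,-.0857,z]))
```

```text
t 12.4 p [ 0.5221 -0.0845  0.2485] F [ 1.2 -0.2 -0.2] w 0.695 g 0.0 r 0.1309 ang 210.0
y angle 120.7 zaxis [ 0.008 -0.003 -1.   ] J6 -2.41
0.38 331.6 211.9 [ 0.51509666 -0.08375792  0.077     ] [ 0.5060579  -0.09088096  0.086     ]
[333.40537047 211.12275321]
[333.45556    208.96887713]
```

View pics/s3.png

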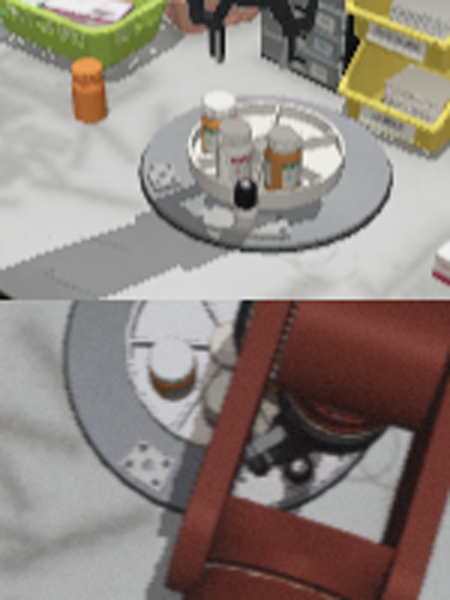

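The knob now stands over the second plate (scene crop (245,183), top crop (299,468)) and all three bottles are upright. Next I'll check its height by depth in both cameras.

Run:
```python
from h import *
v,u=np.mgrid[:400,:640]
for n,c in(("top",(349.7,206)),("scene",(331.7,212))):
    D=[];
    for i in range(3): im,d=manip.grab_frame(n);D.append(d)
    d=np.median(D,0);K,p,M=cam(n)
    P=p+((np.stack([u,v,np.ones_like(u)],-1)@np.linalg.inv(K).T)*d[...,None])@M.T
    k=(np.abs(u-c[0])<7)&(np.abs(v-c[1])<7)&(P[...,2]>.05)&(P[...,2]<.1)
    z=P[k];print(n,k.sum(),np.percentile(z[:,2],[25,50,75,90,98]).round(4),np.median(z,0).round(4))
    if n=="top": print((P[203:210,346:354,2]*1000).round(0))
    else: print((P[206:218,328:337,2]*1000).round(0))
print(manip.state()["time"])
```

```text
top 59 [0.0748 0.0771 0.0781 0.079  0.0799] [ 0.515  -0.0806  0.0771]
[[291. 295. 298. 300. 292.  78.  76.  77.]
 [258. 293. 296.  79.  80.  76.  78.  77.]
 [240.  80.  79.  77.  78.  77.  74.  77.]
 [ 76.  77.  76.  78.  80.  78.  80.  78.]
 [ 77.  75.  78.  75.  79.  78.  78.  78.]
 [ 78.  78.  79.  79.  79.  77.  75.  73.]
 [ 73.  76.  77.  79.  78.  77.  72.  41.]]
scene 71 [0.0595 0.0688 0.0754 0.0764 0.0769] [ 0.5128 -0.0853  0.0688]
[[52. 50. 51. 51. 45. 42. 20. 16. 36.]
 [45. 49. 45. 44. 42. 39. 19. 36. 37.]
 [44. 45. 40. 42. 39. 35. 19. 38. 35.]
 [37. 36. 37. 36. 32. 29. 17. 39. 30.]
 [35. 35. 74. 76. 77. 75. 18. 38. 23.]
 [28. 77. 77. 75. 76. 76. 76. 36. 19.]
 [75. 75. 75. 76. 76. 76. 77. 29. 18.]
 [71. 77. 74. 76. 76. 76. 76. 71. 19.]
 [69. 70. 73. 74. 74. 75. 72. 67. 40.]
 [65. 69. 70. 72. 69. 70. 71. 65. 34.]
 [61. 63. 67. 66. 68. 64. 63. 59. 33.]
 [57. 60. 63. 63. 63. 61. 58. 56. 27.]]
12.85
```

The knob top reads 77 mm in both cameras, the pin-fully-down height (riding on the plate would read 86 mm). The robot is clear, so I'm handing in.

```bash
python3 -c "
from plant import manip
print(manip.job_done())"
```

```text
the job is handed in; nothing more can be done
None
```

I swung the turntable about 1.05 rad anticlockwise; the index pin dropped fully home in the next stop plate (knob top at 77 mm in both cameras), all three bottles stood upright, and I handed the job in at about 12.9 s with the gripper clear (no verdict was returned).

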